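# Index a sample jar in front of the label scanner

### The job

First turn the sample jar in its seat on the sliding carriage so that its label faces squarely across to the scanner's side of the rail. Then grip the carriage by its upright tab and slide it gently along the rail towards the scanner until you feel its ball drop into the detent notch in front of the scanner; do not push on past the notch. Finish holding: keep the tab firmly gripped, the jar untouched, with the carriage resting in the notch, and leave the other things on the table where they are.

Things in the scene. Friction and masses are not known exactly. Their poses are not given: they have to be found in the camera images.
- carriage: aluminium carriage, deck 112 x 70 x 12 mm, sliding on a straight rail; carries jar and tab. Origin: under the deck over the rail's middle line, 32 mm above the table. y: along the rail, the way to slide (towards the scanner, to the robot's left); x: across the rail, away from the robot, to the scanner side. Slides with 1 to 3 N of friction, stays where left
- tab_top (a point): middle of the top of the carriage's upright tab, its grip: aluminium plate 12 mm thick along the rail (carriage y), 24 mm wide across it (carriage x), standing 44 mm above the deck on the robot's side; top 88 mm above the table. A spring-loaded detent ball sits straight under it, below the deck
- sample_jar: white round jar, 42 mm diameter, grey knurled cap 41 mm across, in a swivel seat on the carriage; jar and cap turn as one about the upright axis (0.02 N m friction) and cannot be lifted out. Origin: middle of its bottom, 48 mm above the table; 60 mm high, cap from 45 to 60 mm. Its x axis points from its middle through the middle of its label
- label (a point): middle of the barred paper label on the jar's side, 21.5 mm from the jar's axis, 20 mm above its bottom; a raised rib on top of the cap points from the cap's middle to the label side
- scanner: grey scanner block 46 x 60 x 92 mm on a foot plate, fixed on the far side of the rail, its middle 110 mm from the rail's middle line; top 110 mm above the table. Origin: middle of its underside, 12 mm above the table. Axes parallel to the carriage's (y along the rail); the window looks to its -x, across the rail
- window (a point): middle of the scanner's dark window, 72 mm above the table, 84 mm from the rail's middle line
- ball (a joint): detent ball (m): 0 to -0.0008 on the plain top of the steel bar along the rail, about -0.003 in the bar's one V notch (10 mm wide). The notch comes when the carriage's origin is level with the scanner's middle along the rail, give or take 9 mm: feel for it. Drag before it is 1 to 3 N; the carriage is drawn in over the last 4 mm, and then about 8 to 11 N would push it on out
- stain_blue_1: bystander, loose: blue-labelled dropper bottle with red teat, 39 mm across, 116 tall; origin in the middle of its underside
- oil_bottle_1: bystander, loose: small amber dropper bottle with red teat, 29 mm across, 77 tall; origin in the middle of its underside
- tape_roll_1: bystander, loose: roll of tape lying flat, 104 mm across, 25 tall; origin in the middle of its underside
- marker_1: bystander, loose: blue marker pen lying flat, 135 x 17 x 16 mm; origin in the middle of its underside
- acid_alcohol_1: bystander, loose: amber dropper bottle with black teat, 39 mm across, 108 tall; origin in the middle of its underside

How it is judged:
On the way, in this order (a step that is already met when the one before it is completed fails the run):
1. the jar's label faces the scanner's side of the rail (angle between the x axis of sample_jar and the x axis of scanner, either way round below 0.26 rad and x of label in the frame of carriage above 0.03 m), for 0.2 s.
2. the carriage's ball drops into the notch in front of the scanner (value of joint ball below -0.0017 m and y of carriage in the frame of scanner between -0.013 and 0.013 m), for 0.2 s.
At the end, for the whole second after the job is handed in: the fingers hold the carriage by its tab (contact over 5 N, nothing on the jar, carriage at rest), the ball is in the notch (ball joint below -0.0017 m, carriage within 13 mm of the scanner's middle along the rail), and the label faces the scanner's side within 0.26 rad of square (all of step 1 and all of step 2 and contact force between the fingers and carriage above 5 N and contact force between the fingers and sample_jar below 0.5 N and linear speed of carriage below 0.01 m/s); the arm keeps its last pose, push and grip.
It fails at once if the carriage is pushed past the notch (y of carriage in the frame of scanner above 0.016 m).
It fails at once if a bystander is moved by more than 20 mm (distance of any of stain_blue_1, oil_bottle_1, tape_roll_1, marker_1, acid_alcohol_1 from where it was at the start of the episode above 0.02 m).
It also fails if it takes over 58 s, if anything falls off the work surface, if the arm or the gripper's body presses on something with over 40 N, if the wrist force passes 120 N, or if a joint passes its speed limit or range.

### The arm

A 7-joint arm with a two-finger parallel gripper is mounted at the origin on a cart in front of the work surface, level with it; the furniture and walls round the work are solid. World frame = base frame: x ahead of the robot, y to its left, z up, the work surface at z = 0. Lengths are in m, angles in rad, forces in N, time in s.
With the tool pointing down it reaches from about 0.4 to 0.85 m from the base axis. Payload 10.4 kg.
Tool frame: the origin (TCP) lies at the very end of the fingers, on their centre line; the grasp point (between the pads) lies 19 mm behind it; z points along the fingers, y is the line along which they close (so a half turn about z gives the same grasp; the last joint's range is limited). The gripper opens to 87 mm and grips with 3 to 60 N. Pads are 19 mm wide; open, the fingers measure 117 mm over their backs; the gripper's body (75 mm by 190 mm) begins 51 mm behind the grasp point.
Start: joints at [-1.313, 0.332, -0.065, 1.46, 0.022, 1.35, -0.088], TCP at [0.173, 0.601, 0.194] pointing down, gripper open.
Joint ranges: [-2.6, 2.6], [-0.5, 2.12], [-1.47, 1.34], [0.16, 2.42], [-1.27, 4.41], [0.06, 2.06], [-2.6, 2.6]. Speed limits (rad/s): [2.22, 2.22, 2.79, 2.79, 3.14, 3.14, 3.14].

### API

Orientations are given as a rotation vector (axis times angle).
In Python, from plant import state, cams, job gives the robot as it stands. The module is installed in compiled form; this text tells all that it offers.
- The arm moves only by the tool jog_arm, never from a script. Its argument "deltas" is a list of rows, each a list of 3 entries, a list of its own where there are three numbers: the shift along the world's x, y, z in m, then the turn about the world's z in degrees, then the finger opening in m, from 0 to 0.087. A call has 1 to 10 rows; each row is the pose to reach, as a shift and turn from the pose commanded when the call began; what a row does not reach only later rows make up. A row lasts 1/10 s, in which the tool goes at most 50 mm and 8.59 degrees, less where a joint would pass 70% of its speed; a pose out of reach is approached as far as the arm can. A call with a gripper value outside its range is refused whole. The fingers move at their own pace and stop on an object; the grip force is fixed at half the most. Time passes only in rows, so rows that repeat a pose let the fingers close. It gives the time, the measured TCP pose, the force, the opening and the grip force at its end, in the units of the state.
- state(): the state, without advancing time (a new reading comes with each control period).
- cams.read_camera(name): name is "scene" or "top"; returns the picture (400x640x3 uint8, red, green, blue); there is no depth.
- cams.camera_model(name): a dict with "mtx" (3x3 intrinsics, pixels), "cam_to_world" (4x4, takes a point from camera to world coordinates). Camera axes: x right, y up, looking along -z (the intrinsics and any distortion apply to the point x, -y, -z); pixel columns grow to the right and rows downward; lengths in m; the calibration is good to about 2 mm. A picture is of the moment at which its call begins. camera_model takes no time and is no camera call.
- job.finish_job(): hands the job in; it is judged then, once.
The state is a dict: "time": time; "qpos": joint angles; "qvel": joint speeds; "effort": joint torques, N m; "eef_pos": TCP position; "tcp_rot": TCP orientation; "ft_force": force on the tool from outside, world axes, zero at the start; "ft_torque": the same for the moment, N m; "width": opening from 0.0 (shut) to 1.0 (fully open); "finger_force": force on a finger pad.
Only numpy, scipy, OpenCV 4.12 (cv2) and the standard library are available. Lean on these libraries where they do the work, as an engineer would, in place of code of your own. Each camera call takes 0.05 s, during which the arm holds its last target. There are 200 camera calls.

## Working session

There is one attempt and no reset: what is moved stays moved. The work goes in short steps, Python scripts to look and compute and a tool call to move; the robot and the scene stay as the last step left them, time stands still between calls to the robot, and variables do not carry over. Pictures are saved under pics/ and viewed, at most 10 in all, crops included, and the job is handed in when it is done.

Besides the shell and the picture viewer there is one more tool, called after "Call:" as name(argument=value, ...), one argument or row to a line, values as JSON. jog_arm: Moves the arm, as the interface text tells. Its arguments: {"type":"object","properties":{"deltas":{"type":"array"}},"required":["deltas"]}

```bash
mkdir -p pics; cat > h.py <<'E'
import numpy as np, cv2
from plant import state, cams, job
def grab(n,f):
    im=cams.read_camera(n); cv2.imwrite('pics/'+f,im[:,:,::-1]); return im
def ray(n,u,v):
    m=cams.camera_model(n);K=np.array(m['mtx']);T=np.array(m['cam_to_world'])
    d=np.linalg.inv(K)@[u,v,1]; d=T[:3,:3]@[d[0],-d[1],-d[2]]
    return T[:3,3],d
def onz(n,u,v,z):
    o,d=ray(n,u,v); return o+d*(z-o[2])/d[2]
def proj(n,p):
    m=cams.camera_model(n);K=np.array(m['mtx']);T=np.array(m['cam_to_world'])
    c=T[:3,:3].T@(np.array(p)-T[:3,3]); q=K@[c[0],-c[1],-c[2]]; return q[:2]/q[2]
E
python3 - <<'E'
from h import *
for n in('top','scene'):
    grab(n,n+'1.png'); m=cams.camera_model(n); print(m)
s=state(); print(s)
E
```

```text
{'mtx': array([[376.59297999,   0.        , 324.06998352],
       [  0.        , 376.59297999, 200.23240144],
       [  0.        ,   0.        ,   1.        ]]), 'cam_to_world': array([[-2.63571432e-02,  9.97438190e-01, -6.65008136e-02,
         5.84744780e-01],
       [-9.99652241e-01, -2.63543725e-02,  9.19081514e-04,
         9.28358923e-02],
       [-8.35860211e-04,  6.65019117e-02,  9.97785948e-01,
         9.86792360e-01],
       [ 0.00000000e+00,  0.00000000e+00,  0.00000000e+00,
         1.00000000e+00]])}
{'mtx': array([[364.38926272,   0.        , 317.30601546],
       [  0.        , 364.38926272, 195.81603229],
       [  0.        ,   0.        ,   1.        ]]), 'cam_to_world': array([[ 0.89356589,  0.23650162, -0.38158484,  0.27606207],
       [-0.44888197,  0.48338521, -0.75156086, -0.60744908],
       [ 0.0067071 ,  0.84285569,  0.53809785,  0.57292339],
       [ 0.        ,  0.        ,  0.        ,  1.        ]])}
{'time': 0.1, 'qpos': array([-1.31262894,  0.33280471, -0.06467149,  1.46085059,  0.02156186,
        1.34989963, -0.0885263 ]), 'qvel': array([ 0.00066335, -0.00411319, -0.00177912, -0.00201642,  0.00040059,
        0.00137043, -0.000113  ]), 'effort': array([ 5.84507761e-04, -6.24540067e+01,  2.40722846e-02, -3.90714705e+01,
       -6.14798558e-02,  3.66327306e-02,  9.04513627e-05]), 'eef_pos': array([0.17308572, 0.60015881, 0.19353913]), 'tcp_rot': array([-4.39626539e-01, -3.11052995e+00,  1.97958079e-03]), 'ft_force': array([-0.58219426, -0.86253533, -0.56302031]), 'ft_torque': array([-0.0117124 ,  0.00685429, -0.01106925]), 'finger_force': 0.0, 'width': 0.9995026662171422}
```

View pics/top1.png

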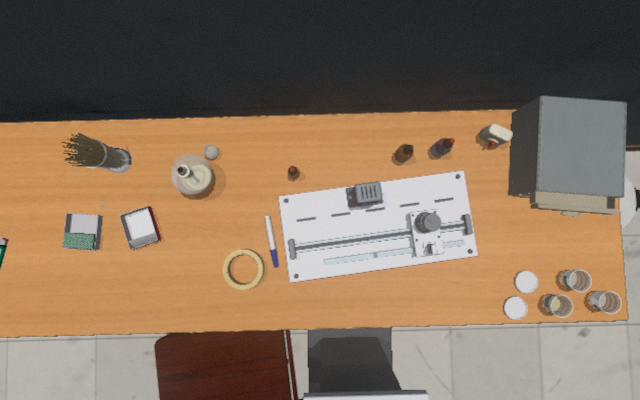

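View pics/scene1.png

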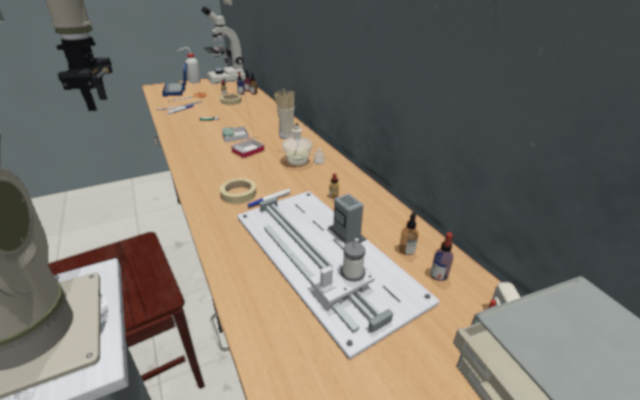

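The top view shows the carriage near (427,235), with the jar cap at (428,222) and the tab near (430,249). The scanner is at (367,194), and the rail runs from (292,249) to (467,225). I'll zoom in next.

```bash
python3 - <<'E'
import cv2
a=cv2.imread('pics/top1.png')[195:270,385:485]; cv2.imwrite('pics/t1c.png',cv2.resize(a,None,fx=8,fy=8,interpolation=cv2.INTER_CUBIC))
a=cv2.imread('pics/scene1.png')[180:320,280:420]; cv2.imwrite('pics/s1c.png',cv2.resize(a,(560,560),interpolation=cv2.INTER_CUBIC))
E
```

```text
(no output)
```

View pics/t1c.png

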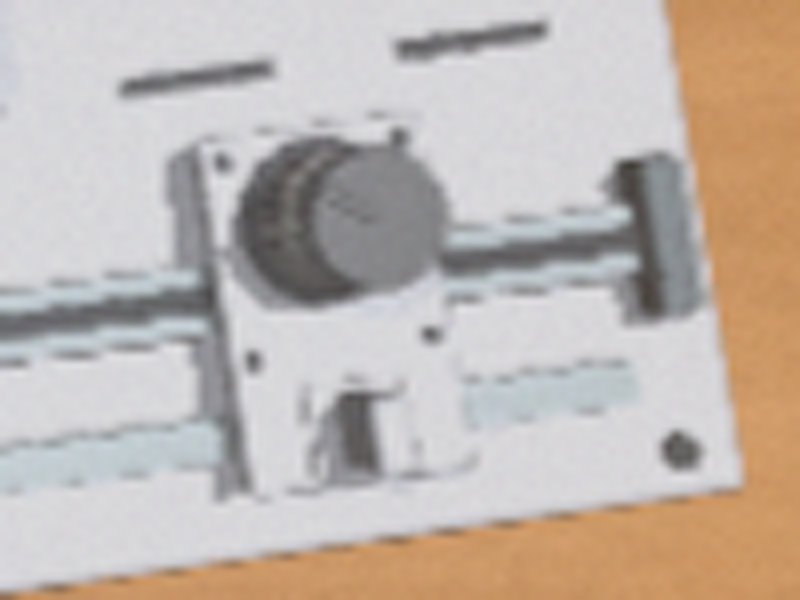

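View pics/s1c.png

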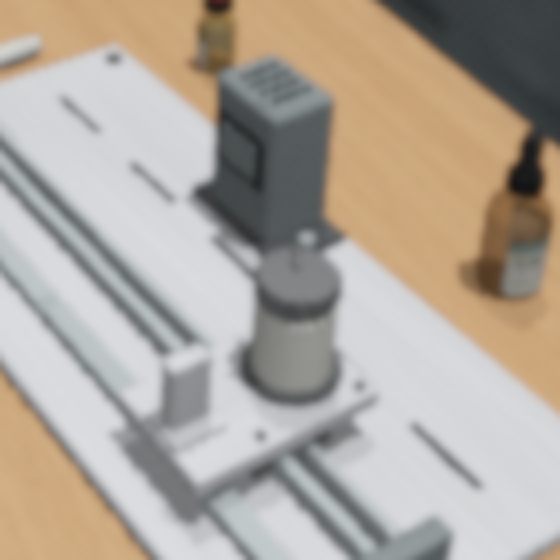

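The top crop shows the cap's top disc centred at crop (380,218), which is image (432.5,222.2). Its rib runs from the centre towards the upper left, (330,190). The tab's top is at about crop (395,432). In the scene crop the rib's light end is at (308,238), pointing away from the camera, and the label is out of sight.

```bash
python3 - <<'E'
from h import *
im=cv2.imread('pics/top1.png')
hsv=cv2.cvtColor(im,cv2.COLOR_BGR2HSV)
# base plate: bright, low saturation
m=((hsv[:,:,1]<40)&(hsv[:,:,2]>170)).astype('uint8'); m[:,:270]=0;m[:160]=0;m[290:]=0;m[:,490:]=0
m=cv2.morphologyEx(m,cv2.MORPH_OPEN,np.ones((3,3)))
c=max(cv2.findContours(m,0,2)[0],key=cv2.contourArea)
b=cv2.boxPoints(cv2.minAreaRect(cv2.convexHull(c)))
W=np.array([onz('top',*p,0.012)[:2] for p in b]);print('plate px',b,'world',W)
for i in range(4):
    e=W[(i+1)%4]-W[i];print(np.linalg.norm(e),np.degrees(np.arctan2(e[1],e[0])))
cap=onz('top',385+380/8,195+218/8,.108);tab=onz('top',385+395/8,195+432/8,.088)
e=onz('top',385+330/8,195+190/8,.110)-onz('top',385+375/8,195+218/8,.110)
print('cap',cap,'tab',tab,'rib ang',np.degrees(np.arctan2(e[1],e[0])))
print('cap scene ctr',proj('scene',cap), (proj('scene',cap)-[280,180])*4)
for a in range(0,360,30):
    t=np.radians(a);print(a,((proj('scene',cap+[.02*np.cos(t),.02*np.sin(t),.003])-[280,180])*4).round())
cs=onz('scene',280+298/4,180+278/4,.108);print('cap by scene',cs)
# scene tab top ctr approx
print('tab by scene',onz('scene',280+187/4,180+358/4,.088))
# scanner top
g=hsv[:,:,2];s=((g<140)&(hsv[:,:,1]<70)).astype('uint8');s[:170]=0;s[215:]=0;s[:,:335]=0;s[:,395:]=0
ys,xs=np.nonzero(s);print('scanner dark px',xs.min(),xs.max(),ys.min(),ys.max())
a=im[170:220,335:400];cv2.imwrite('pics/scan.png',cv2.resize(a,None,fx=8,fy=8,interpolation=cv2.INTER_CUBIC))
E
```

```text
plate px [[277.04004 196.28   ]
 [465.2     169.4    ]
 [477.48004 255.35999]
 [289.32007 282.24   ]] world [[ 0.66321894  0.21372737]
 [ 0.72054199 -0.27806886]
 [ 0.49745969 -0.29818174]
 [ 0.44195195  0.18631194]]
0.4951257057773863 -83.3516872016044
0.22398714195851366 -174.84819753590855
0.4876630371402116 96.53579788034467
0.22295893492786958 7.063066922554259
cap [ 0.58526798 -0.15907251  0.108     ] tab [ 0.52190131 -0.16636795  0.088     ] rib ang 56.32911478730899
cap scene ctr [354.46577866 248.52381242] [297.86311466 274.09524968]
0 [333. 257.]
30 [318. 247.]
60 [297. 243.]
90 [277. 245.]
120 [262. 254.]
150 [257. 268.]
180 [262. 282.]
210 [278. 292.]
240 [299. 297.]
270 [321. 294.]
300 [335. 285.]
330 [340. 271.]
cap by scene [ 0.5838267  -0.16154203  0.108     ]
tab by scene [ 0.52039967 -0.16783007  0.088     ]
scanner dark px 335 383 182 214
```

View pics/scan.png

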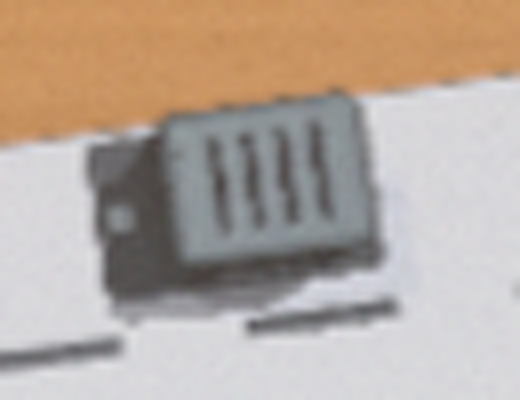

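The crop shows the scanner's top with corners at about (160,118), (355,95), (375,245) and (185,265), so its centre is at image (368.6,192.6). The label needs a clockwise turn of about 45°, so I'll move towards the jar.

Call:
jog_arm(
  deltas=[
    [[0.02, -0.02, 0.0], 0, 0.06],
    [[0.05, -0.05, 0.0], 0, 0.06],
    [[0.08, -0.08, 0.0], 0, 0.06],
    [[0.11, -0.11, 0.0], 0, 0.06],
    [[0.14, -0.14, 0.0], 0, 0.06],
    [[0.17, -0.17, 0.0], 0, 0.06],
    [[0.2, -0.2, 0.0], 0, 0.06],
    [[0.23, -0.23, 0.0], 0, 0.06],
    [[0.26, -0.26, 0.0], 0, 0.06],
    [[0.28, -0.28, 0.0], 0, 0.06],
  ],
)

```text
time: 1.1
eef_pos: [0.4552, 0.3175, 0.1941]
tcp_rot: [0.444, 3.11, -0.001]
ft_force: [0.3, -0.3, 0.2]
width: 0.686
finger_force: 0.0
```

```bash
python3 - <<'E'
from h import *
s=state();print(s['qpos'].round(2),s['eef_pos'],s['tcp_rot'],s['ft_force'])
sc=onz('top',335+269/8,170+181/8,.110);print('scanner',sc)
# scanner top edges directions
c=[(160,118),(355,95),(375,245),(185,265)]
P=[onz('top',335+a/8,170+b/8,.110) for a,b in c]
for i in range(4):
    e=P[(i+1)%4]-P[i];print(np.linalg.norm(e[:2]),np.degrees(np.arctan2(e[1],e[0])))
# marks on plate and guide strip line: detect bluish rail strip edge segments
g=cv2.imread('pics/top1.png',0)
L=cv2.createLineSegmentDetector().detect(g)[0][:,0]
for l in L:
    if np.hypot(l[2]-l[0],l[3]-l[1])>45 and 165<l[1]<290 and 270<l[0]<490:
        p,q=onz('top',l[0],l[1],.02),onz('top',l[2],l[3],.02);e=q-p
        print(l.round(),np.degrees(np.arctan2(e[1],e[0]))%180)
for a in (5,6.5,8):
    t=np.radians(a);x=np.array([np.cos(t),np.sin(t)]);y=np.array([-x[1],x[0]])
    d=sc[:2]-[.5846,-.160];print(a,d@x,d@y,'tab',([.5219-.5846,-.1664+.160])@y)
E
```

```text
[-0.85  0.17  0.18  1.66 -0.03  1.31  0.62] [0.4552063  0.31749138 0.19409575] [ 4.44187767e-01  3.10963211e+00 -1.24988439e-03] [ 0.26033399 -0.27409629  0.18988709]
scanner [ 0.65823859 -0.01249897  0.11      ]
0.05748631580852213 -84.75928237017489
0.04431335516424968 -174.50815050573442
0.055744675097532524 94.50272449455146
0.04363810122282989 7.789378878479961
[294. 246. 341. 239.] 96.12922669842574
[350. 238. 408. 230.] 96.62814959711906
[290. 281. 477. 255.] 96.54808066689819
[345. 187. 279. 196.] 96.5613895938007
[462. 170. 381. 181.] 96.46356716208808
[278. 195. 289. 282.] 6.438573923678007
[471. 217. 463. 172.] 6.750951311216415
[324. 258. 407. 246.] 96.46044215893913
5 0.08621393121861547 0.14052172032844762 tab -0.0009109809975089957
6.5 0.08986281766679899 0.1382167494235711 tab 0.0007389816269175999
8 0.09345011662850161 0.13581705166272037 tab 0.00238843779025006
```

Call:
jog_arm(
  deltas=[
    [[0.01, -0.03, 0.0], 0, 0.06],
    [[0.02, -0.07, 0.0], 0, 0.06],
    [[0.035, -0.11, 0.0], 0, 0.06],
    [[0.05, -0.15, 0.0], 0, 0.06],
    [[0.06, -0.19, 0.0], 0, 0.06],
    [[0.07, -0.23, 0.0], 0, 0.06],
    [[0.08, -0.27, 0.0], 0, 0.06],
    [[0.09, -0.31, 0.0], 0, 0.06],
    [[0.1, -0.35, 0.0], 0, 0.06],
    [[0.11, -0.385, 0.0], 0, 0.06],
  ],
)

```text
time: 2.1
eef_pos: [0.5631, -0.0667, 0.1942]
tcp_rot: [-0.441, -3.11, 0.0]
ft_force: [-0.1, 1.3, 0.3]
width: 0.688
finger_force: 0.0
```

Call:
jog_arm(
  deltas=[
    [[0.01, -0.03, 0.0], 0, 0.06],
    [[0.015, -0.06, 0.0], 0, 0.06],
    [[0.02, -0.08, 0.0], 0, 0.06],
    [[0.02, -0.093, 0.0], 0, 0.06],
    [[0.02, -0.093, 0.0], 0, 0.06],
    [[0.02, -0.093, 0.0], 0, 0.06],
  ],
)

```text
time: 2.7
eef_pos: [0.5831, -0.1564, 0.1941]
tcp_rot: [-0.439, -3.11, -0.001]
ft_force: [0.1, 1.0, -0.0]
width: 0.688
finger_force: 0.0
```

Call:
jog_arm(
  deltas=[
    [[0.001, -0.003, -0.02], 0, 0.06],
    [[0.001, -0.003, -0.04], 0, 0.06],
    [[0.001, -0.003, -0.06], 0, 0.06],
    [[0.001, -0.003, -0.08], 0, 0.06],
    [[0.001, -0.003, -0.095], 0, 0.06],
    [[0.001, -0.003, -0.105], 0, 0.06],
    [[0.001, -0.003, -0.11], 0, 0.06],
    [[0.001, -0.003, -0.11], 0, 0.06],
  ],
)

```text
time: 3.5
eef_pos: [0.5841, -0.1602, 0.0841]
tcp_rot: [-0.439, -3.11, -0.0]
ft_force: [0.7, 0.4, 0.4]
width: 0.686
finger_force: 0.0
```

Call:
jog_arm(
  deltas=[
    [[0, 0, 0], 0, 0.035],
    [[0, 0, 0], 0, 0.035],
    [[0, 0, 0], 0, 0.035],
    [[0, 0, 0], 0, 0.035],
    [[0, 0, 0], 0, 0.035],
    [[0, 0, 0], 0, 0.035],
  ],
)

```text
time: 4.1
eef_pos: [0.5842, -0.1605, 0.0843]
tcp_rot: [0.44, 3.111, 0.0]
ft_force: [0.8, -0.3, -0.0]
width: 0.409
finger_force: 0.0
```

```bash
python3 - <<'E'
from h import *
print(state()['finger_force'],state()['width'],proj('scene',[.5842,-.1605,.0843]),proj('top',[.5842,-.1605,.0843]))
a=grab('scene','s2.png')[130:320,270:440,::-1]
b=grab('top','t2.png')[170:265,385:480,::-1]
cv2.imwrite('pics/c2.png',np.hstack([cv2.resize(a,(400,447),interpolation=cv2.INTER_CUBIC),cv2.resize(b,(400,447),interpolation=cv2.INTER_CUBIC)]))
E
```

```text
0.0 0.40925688259354637 [353.64076007 258.33408446] [430.27827795 222.76229234]
```

View pics/c2.png

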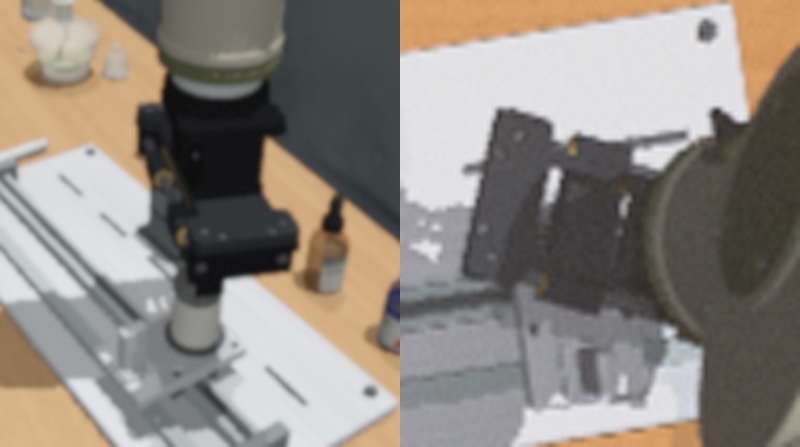

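The fingers straddle the cap, but the pads report no contact at 35.6 mm. I'll close further.

Call:
jog_arm(
  deltas=[
    [[0, 0, 0], 0, 0.02],
    [[0, 0, 0], 0, 0.02],
    [[0, 0, 0], 0, 0.02],
    [[0, 0, 0], 0, 0.02],
    [[0, 0, 0], 0, 0.02],
    [[0, 0, 0], 0, 0.02],
  ],
)

```text
time: 4.8
eef_pos: [0.5842, -0.1605, 0.0843]
tcp_rot: [0.44, 3.111, 0.0]
ft_force: [0.9, 0.0, -0.1]
width: 0.229
finger_force: 0.0
```

```bash
python3 - <<'E'
from h import *
s=state();print(s['finger_force'],s['width'],s['eef_pos'],s['tcp_rot'])
im=grab('scene','s3.png')
a=im[195:295,300:410,::-1]; a=cv2.resize(a,None,fx=6,fy=6,interpolation=cv2.INTER_CUBIC)
def dot(p,c): 
    q=((proj('scene',p)-[300,195])*6).astype(int); cv2.circle(a,tuple(int(v) for v in q),3,c,-1); print(p,q)
P=s['eef_pos']
for dz,c in((0,(0,0,255)),(.019,(0,255,0)),(.07,(255,0,0))): dot(P+[0,0,dz],c)
dot([.5846,-.160,.108],(0,255,255)); dot([.5846,-.160,.048],(0,255,255))
cv2.imwrite('pics/c3.png',a)
E
```

```text
0.0 0.22895170826177336 [ 0.58420084 -0.16046696  0.08427793] [4.39675105e-01 3.11067004e+00 1.40577915e-04]
[ 0.58420084 -0.16046696  0.08427793] [321 379]
[ 0.58420084 -0.16046696  0.10327793] [325 335]
[ 0.58420084 -0.16046696  0.15427793] [335 210]
[0.5846, -0.16, 0.108] [326 323]
[0.5846, -0.16, 0.048] [315 459]
```

View pics/c3.png

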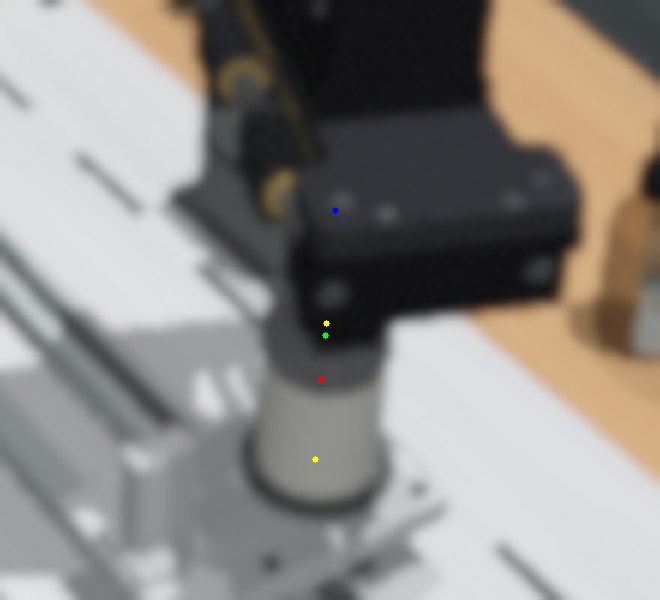

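The fingertip ends near (350,345), about level with the cap's top. That is higher than the reported TCP, which projects to (321,379). I'll check the start picture against the reported TCP.

```bash
python3 - <<'E'
from h import *
from scipy.spatial.transform import Rotation as R
im=cv2.imread('pics/scene1.png'); x0,y0=30,20
a=cv2.resize(im[y0:130,x0:140],None,fx=5,fy=5,interpolation=cv2.INTER_CUBIC)
P=np.array([.17308,.60016,.19354]);M=R.from_rotvec([-.4396,-3.1105,.00198]).as_matrix();print(M.round(2))
def dot(p,c):
    q=((proj('scene',p)-[x0,y0])*5).astype(int);print(q);cv2.circle(a,(int(q[0]),int(q[1])),3,c,-1)
dot(P,(0,0,255))
for s in(-1,1):
    dot(P+s*.0435*M[:,1],(0,255,0)); dot(P+s*.0585*M[:,1],(0,255,255))
dot(P+[0,0,.07],(255,0,0))
b=cv2.imread('pics/s3.png')[60:280,270:430]
cv2.imwrite('pics/c4.png',np.hstack([cv2.resize(a,(550,550)),]))
E
```

```text
[[-0.96  0.28 -0.  ]
 [ 0.28  0.96 -0.  ]
 [ 0.   -0.   -1.  ]]
[354 471]
[331 498]
[322 507]
[376 447]
[384 439]
[316 353]
```

View pics/c4.png

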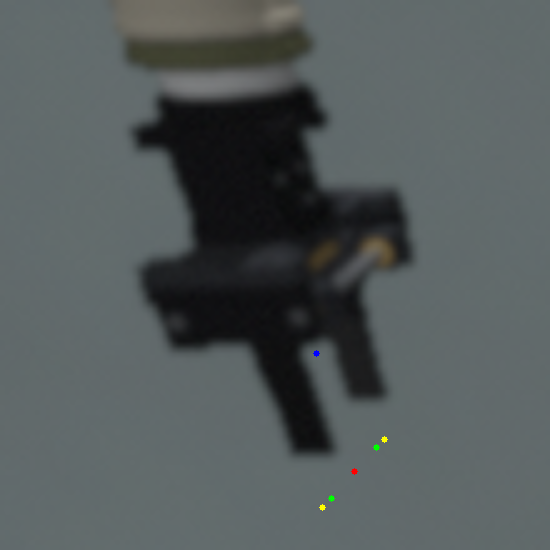

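The real fingertips sit about 28 mm behind the reported TCP along the tool axis, in both the start picture and this one. I'll correct heights by −28 mm: lift, open, come down lower, and check the offset by gripping.

Call:
jog_arm(
  deltas=[
    [[0, 0, 0.01], 0, 0.06],
    [[0, 0, 0.02], 0, 0.06],
    [[0, 0, 0.02], 0, 0.06],
    [[0, 0, 0.02], 0, 0.06],
    [[0, 0, 0.02], 0, 0.06],
    [[0, 0, 0.02], 0, 0.06],
    [[0, 0, 0.02], 0, 0.06],
    [[0, 0, 0.02], 0, 0.06],
  ],
)

```text
time: 5.65
eef_pos: [0.5841, -0.1604, 0.1041]
tcp_rot: [-0.44, -3.11, -0.0]
ft_force: [-0.6, -0.1, 0.6]
width: 0.684
finger_force: 0.0
```

Call:
jog_arm(
  deltas=[
    [[0, 0, -0.01], 0, 0.06],
    [[0, 0, -0.02], 0, 0.06],
    [[0, 0, -0.028], 0, 0.06],
    [[0, 0, -0.036], 0, 0.06],
    [[0, 0, -0.042], 0, 0.06],
    [[0, 0, -0.046], 0, 0.06],
    [[0, 0, -0.046], 0, 0.06],
  ],
)

```text
time: 6.35
eef_pos: [0.5839, -0.1604, 0.0577]
tcp_rot: [-0.44, -3.11, -0.0]
ft_force: [-0.7, 0.1, 0.8]
width: 0.689
finger_force: 0.0
```

Call:
jog_arm(
  deltas=[
    [[0, 0, 0], 0, 0.035],
    [[0, 0, 0], 0, 0.035],
    [[0, 0, 0], 0, 0.035],
    [[0, 0, 0], 0, 0.035],
    [[0, 0, 0], 0, 0.035],
    [[0, 0, 0], 0, 0.035],
  ],
)

```text
time: 6.95
eef_pos: [0.5848, -0.1599, 0.0586]
tcp_rot: [0.439, 3.11, 0.001]
ft_force: [2.2, 2.5, 2.4]
width: 0.466
finger_force: 30.0
```

The grip holds the cap at 40.5 mm. Next is the clockwise turn.

Call:
jog_arm(
  deltas=[
    [[0, 0, 0], -4, 0.035],
    [[0, 0, 0], -9, 0.035],
    [[0, 0, 0], -14, 0.035],
    [[0, 0, 0], -19, 0.035],
    [[0, 0, 0], -24, 0.035],
    [[0, 0, 0], -29, 0.035],
    [[0, 0, 0], -34, 0.035],
    [[0, 0, 0], -39, 0.035],
    [[0, 0, 0], -44, 0.035],
    [[0, 0, 0], -44, 0.035],
  ],
)

```text
time: 7.95
eef_pos: [0.5848, -0.1604, 0.0586]
tcp_rot: [1.574, 2.718, 0.001]
ft_force: [2.3, 2.5, 2.7]
width: 0.472
finger_force: 30.0
```

Call:
jog_arm(
  deltas=[
    [[0, 0, 0], 0, 0.06],
    [[0, 0, 0], 0, 0.06],
    [[0, 0, 0], 0, 0.06],
    [[0, 0, 0], 0, 0.06],
    [[0, 0, 0.02], 0, 0.06],
    [[0, 0, 0.05], 0, 0.06],
    [[0, 0, 0.09], 0, 0.06],
    [[-0.04, 0, 0.13], 0, 0.06],
    [[-0.08, 0, 0.15], 0, 0.06],
    [[-0.1, 0, 0.15], 0, 0.06],
  ],
)

```text
time: 8.95
eef_pos: [0.4829, -0.1622, 0.211]
tcp_rot: [1.574, 2.715, 0.004]
ft_force: [0.3, 0.4, 0.3]
width: 0.691
finger_force: 0.0
```

Call:
jog_arm(
  deltas=[
    [[0, 0.04, 0], 0, 0.06],
    [[0, 0.08, 0], 0, 0.06],
    [[0, 0.12, 0], 0, 0.06],
    [[0, 0.16, 0], 0, 0.06],
    [[0, 0.2, 0], 0, 0.06],
    [[0, 0.2, 0], 0, 0.06],
  ],
)

```text
time: 9.55
eef_pos: [0.4835, 0.0451, 0.2079]
tcp_rot: [-1.561, -2.725, -0.001]
ft_force: [0.6, -1.1, -0.3]
width: 0.688
finger_force: 0.0
```

```bash
python3 - <<'E'
from h import *
s=state();print(s['qpos'].round(2),s['eef_pos'],s['tcp_rot'])
a=grab('scene','s5.png')[225:290,320:385,::-1]
b=grab('top','t5.png')[200:265,400:465,::-1]
f=lambda x:cv2.resize(x,(390,390),interpolation=cv2.INTER_CUBIC)
cv2.imwrite('pics/c5.png',np.hstack([f(a),f(b)]))
cap=np.array([.5846,-.160,.108])
for t in range(-30,91,15):
    r=np.radians(t);print(t,((proj('scene',cap+[.019*np.cos(r),.019*np.sin(r),.003])-[320,225])*6).round())
E
```

```text
[-0.7  -0.01  0.52  1.82  0.    1.33  0.35] [0.4835381  0.04509602 0.20791368] [-1.56132552e+00 -2.72492572e+00 -5.69067496e-04]
-30 [266. 139.]
-15 [264. 129.]
0 [257. 119.]
15 [247. 111.]
30 [235. 105.]
45 [221. 100.]
60 [205.  98.]
75 [191.  99.]
90 [177. 102.]
```

View pics/c5.png

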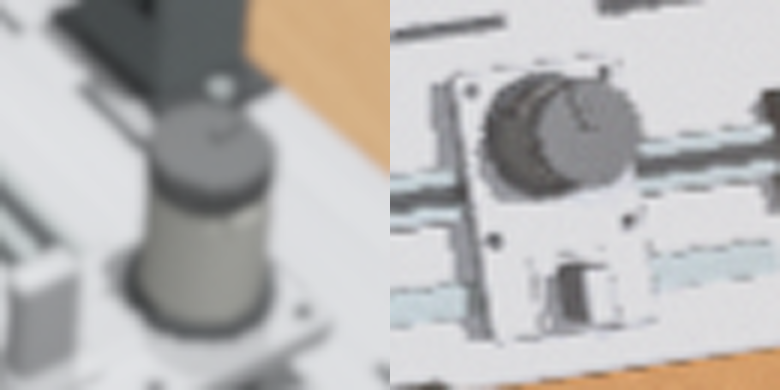

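The scene half shows a dark rib line from the cap's middle, (212,138), to (245,122). The top half shows it from (590,128) to (568,90). The bright spot above the cap is the scanner foot's screw. I'll measure the rib angle numerically in both views, before and after.

```bash
python3 - <<'E'
from h import *
ctr={'top':[.5853,-.1591],'scene':[.5838,-.1615]}
for n,fs in(('top',('top1','top5')),('scene',('scene1','s5'))):
  for f in fs:
    f={'top5':'t5'}.get(f,f)
    g=cv2.GaussianBlur(cv2.imread(f'pics/{f}.png',0),(0,0),.5).astype('float32')
    best=[]
    for a in range(-60,120,3):
        t=np.radians(a);u=np.array([np.cos(t),np.sin(t)]);v=np.array([-u[1],u[0]])
        for o in np.arange(-4,4.1,1)*1e-3:
            pts=np.array([proj(n,[*(np.array(ctr[n])+u*r+v*o),.109]) for r in np.arange(.003,.0165,.0015)],'float32')
            best.append((float(cv2.remap(g,pts[:,:1],pts[:,1:],1).mean()),a,round(o*1e3)))
    best.sort();print(f,best[:7],'bright',best[-6:])
E
```

```text
Traceback (most recent call last):
  File "h.py", line 12, in proj
    m=cams.camera_model(n);K=np.array(m['mtx']);T=np.array(m['cam_to_world'])
ValueError: time passes only in moves, steps and waits
```

```bash
sed -i 's/^from plant.*/&\nimport functools\n@functools.lru_cache\ndef cm(n): return cams.camera_model(n)/; s/m=cams.camera_model(n)/m=cm(n)/' h.py; cat > rib.py <<'E'
from h import *
import sys
ctr={'top':[.5853,-.1591],'scene':[.5838,-.1615]}
for n,fs in(('top',('top1','t5')),('scene',('scene1','s5'))):
  for f in fs:
    g=cv2.GaussianBlur(cv2.imread(f'pics/{f}.png',0),(0,0),.5).astype('float32')
    best=[]
    for a in range(-60,120,3):
        t=np.radians(a);u=np.array([np.cos(t),np.sin(t)]);v=np.array([-u[1],u[0]])
        for o in np.arange(-4,4.1,1)*1e-3:
            pts=np.array([proj(n,[*(np.array(ctr[n])+u*r+v*o),.109]) for r in np.arange(.003,.0165,.0015)],'float32')
            best.append((round(float(cv2.remap(g,pts[:,:1],pts[:,1:],1).mean()),1),a,round(o*1e3)))
    best.sort();print(f,best[:7],'bright',best[-4:])
E
python3 rib.py
```

```text
top1 [(124.2, 60, 2), (124.3, 63, 1), (124.3, 66, 1), (124.4, 57, 2), (124.7, 54, 3), (124.7, 69, 0), (124.9, 51, 3)] bright [(135.9, 114, 2), (136.0, 111, 3), (136.0, 117, 2), (136.1, 78, 4)]
t5 [(120.9, 24, 0), (121.2, 21, 0), (121.2, 30, -1), (121.3, 27, -1), (121.5, 18, 1), (121.9, 27, 0), (122.1, 33, -2)] bright [(141.0, 81, 1), (141.0, 84, 0), (141.1, 54, 4), (141.1, 57, 4)]
scene1 [(118.5, 57, 3), (118.6, 63, 2), (118.9, 51, 4), (118.9, 54, 4), (118.9, 66, 1), (118.9, 69, 1), (119.0, 60, 3)] bright [(132.3, -6, -4), (132.3, 0, -4), (132.3, 3, -4), (132.4, -3, -4)]
s5 [(125.5, 9, 2), (125.5, 15, 1), (125.5, 18, 0), (125.5, 18, 1), (125.5, 21, 0), (125.6, 12, 1), (125.6, 12, 2)] bright [(138.4, -27, -4), (138.4, -24, -4), (138.4, -18, -4), (138.4, -15, -4)]
```

The rib stood at about 62° before and about 19° now; the target is 6.5°. I'll regrip and turn 12° further.

Call:
jog_arm(
  deltas=[
    [[0.0, -0.04, 0], 0, 0.06],
    [[0.02, -0.08, 0], 0, 0.06],
    [[0.05, -0.12, 0], 0, 0.06],
    [[0.08, -0.16, 0], 0, 0.06],
    [[0.1, -0.19, 0], 0, 0.06],
    [[0.1, -0.2, 0], 0, 0.06],
    [[0.1, -0.2, -0.03], 0, 0.06],
    [[0.1, -0.2, -0.06], 0, 0.06],
    [[0.1, -0.2, -0.09], 0, 0.06],
    [[0.1, -0.2, -0.11], 0, 0.06],
  ],
)

```text
time: 10.65
eef_pos: [0.5825, -0.1611, 0.0964]
tcp_rot: [-1.574, -2.717, 0.001]
ft_force: [0.3, -0.2, 0.4]
width: 0.687
finger_force: 0.0
```

Call:
jog_arm(
  deltas=[
    [[0, 0, -0.015], 0, 0.06],
    [[0, 0, -0.03], 0, 0.06],
    [[0, 0, -0.04], 0, 0.06],
    [[0, 0, -0.04], 0, 0.06],
    [[0, 0, -0.04], 0, 0.035],
    [[0, 0, -0.04], 0, 0.035],
    [[0, 0, -0.04], 0, 0.035],
    [[0, 0, -0.04], 0, 0.035],
    [[0, 0, -0.04], 0, 0.035],
  ],
)

```text
time: 11.55
eef_pos: [0.5849, -0.1604, 0.0589]
tcp_rot: [1.572, 2.719, 0.001]
ft_force: [1.0, 0.6, 4.5]
width: 0.467
finger_force: 30.0
```

Call:
jog_arm(
  deltas=[
    [[0, 0, 0], -3, 0.035],
    [[0, 0, 0], -6, 0.035],
    [[0, 0, 0], -9, 0.035],
    [[0, 0, 0], -12, 0.035],
    [[0, 0, 0], -12, 0.035],
    [[0, 0, 0], -12, 0.035],
  ],
)

```text
time: 12.15
eef_pos: [0.5849, -0.1604, 0.0589]
tcp_rot: [1.845, 2.541, 0.001]
ft_force: [1.5, 1.0, 6.2]
width: 0.469
finger_force: 30.0
```

Call:
jog_arm(
  deltas=[
    [[0, 0, 0], 0, 0.06],
    [[0, 0, 0], 0, 0.06],
    [[0, 0, 0], 0, 0.06],
    [[0, 0, 0], 0, 0.06],
    [[0, 0, 0.02], 0, 0.06],
    [[0, 0, 0.05], 0, 0.06],
    [[0, 0, 0.09], 0, 0.06],
    [[-0.04, 0, 0.12], 0, 0.06],
    [[-0.08, 0.03, 0.13], 0, 0.06],
    [[-0.1, 0.07, 0.13], 0, 0.06],
  ],
)

```text
time: 13.15
eef_pos: [0.4824, -0.0928, 0.1893]
tcp_rot: [1.855, 2.534, 0.002]
ft_force: [1.4, 1.2, -0.1]
width: 0.689
finger_force: 0.0
```

Call:
jog_arm(
  deltas=[
    [[0, 0.04, 0], 0, 0.06],
    [[0, 0.08, 0], 0, 0.06],
    [[0, 0.12, 0], 0, 0.06],
    [[0, 0.13, 0], 0, 0.06],
    [[0, 0.13, 0], 0, 0.06],
  ],
)

```text
time: 13.65
eef_pos: [0.484, 0.0409, 0.1881]
tcp_rot: [-1.844, -2.543, 0.0]
ft_force: [-0.2, -0.5, -0.4]
width: 0.69
finger_force: 0.0
```

```bash
python3 - <<'E'
from h import *
grab('scene','s6.png');grab('top','t6.png');print(state()['eef_pos'])
E
sed -i "s/'top1','t5'/'t5','t6'/;s/'scene1','s5'/'s5','s6'/" rib.py; python3 rib.py
```

```text
[0.48418882 0.03809861 0.18818277]
t5 [(120.9, 24, 0), (121.2, 21, 0), (121.2, 30, -1), (121.3, 27, -1), (121.5, 18, 1), (121.9, 27, 0), (122.1, 33, -2)] bright [(141.0, 81, 1), (141.0, 84, 0), (141.1, 54, 4), (141.1, 57, 4)]
t6 [(123.3, 0, 1), (123.3, 3, 1), (123.4, -6, 2), (123.7, -3, 2), (123.8, 6, 1), (124.1, 9, 0), (124.2, 12, 0)] bright [(140.9, 69, 3), (141.0, 39, 4), (141.0, 42, 4), (141.0, 63, 4)]
s5 [(125.5, 9, 2), (125.5, 15, 1), (125.5, 18, 0), (125.5, 18, 1), (125.5, 21, 0), (125.6, 12, 1), (125.6, 12, 2)] bright [(138.4, -27, -4), (138.4, -24, -4), (138.4, -18, -4), (138.4, -15, -4)]
s6 [(125.2, 0, 2), (125.2, 6, 1), (125.3, -6, 3), (125.3, -3, 2), (125.3, 3, 1), (125.3, 3, 2), (125.4, 9, 1)] bright [(138.3, -33, -4), (138.4, -60, -4), (138.4, -60, -3), (138.4, -57, -4)]
```

The label is now at about 4° against the 6.5° target, well inside tolerance. Next I'll go to the tab at about (0.521,−0.167) with the closing line along the rail.

Call:
jog_arm(
  deltas=[
    [[0, -0.02, 0], 7, 0.06],
    [[0, -0.04, 0], 15, 0.06],
    [[0.01, -0.06, 0], 23, 0.06],
    [[0.01, -0.08, 0], 31, 0.06],
    [[0.02, -0.1, 0], 39, 0.06],
    [[0.02, -0.12, 0], 47, 0.06],
    [[0.03, -0.14, 0], 55, 0.06],
    [[0.03, -0.16, 0], 63, 0.06],
    [[0.037, -0.18, 0], 71, 0.06],
    [[0.037, -0.2, 0], 78.4, 0.06],
  ],
)

```text
time: 14.75
eef_pos: [0.5209, -0.1634, 0.1883]
tcp_rot: [0.178, -3.137, 0.001]
ft_force: [-0.6, 0.3, 0.1]
width: 0.696
finger_force: 0.0
```

Call:
jog_arm(
  deltas=[
    [[0, -0.008, 0], 0, 0.05],
    [[0, -0.008, 0], 0, 0.05],
    [[0, -0.008, 0], 0, 0.05],
    [[0, -0.008, -0.02], 0, 0.05],
    [[0, -0.008, -0.04], 0, 0.05],
    [[0, -0.008, -0.05], 0, 0.05],
    [[0, -0.008, -0.05], 0, 0.05],
  ],
)

```text
time: 15.45
eef_pos: [0.5205, -0.1674, 0.1372]
tcp_rot: [0.173, -3.135, -0.001]
ft_force: [-0.4, -0.3, 0.3]
width: 0.576
finger_force: 0.0
```

```bash
python3 - <<'E'
from h import *
s=state();print(s['eef_pos'],s['tcp_rot'],s['qpos'].round(2),s['ft_force'])
p=s['tcp_rot'];print('closing',(2*np.degrees(np.arctan2(p[1],p[0]))-90)%180)
E
```

```text
[ 0.52050667 -0.16739068  0.13722609] [ 1.72735782e-01 -3.13464024e+00 -9.88786452e-04] [-0.44  0.24  0.77  1.78 -0.18  1.2   2.07] [-0.42395213 -0.26138553  0.33266612]
closing 96.30824013496976
```

Call:
jog_arm(
  deltas=[
    [[0.001, 0, -0.025], 0, 0.05],
    [[0.001, 0, -0.05], 0, 0.05],
    [[0.001, 0, -0.07], 0, 0.05],
    [[0.001, 0, -0.085], 0, 0.05],
    [[0.001, 0, -0.095], 0, 0.05],
    [[0.001, 0, -0.102], 0, 0.05],
    [[0.001, 0, -0.106], 0, 0.05],
    [[0.001, 0, -0.106], 0, 0.05],
  ],
)

```text
time: 16.25
eef_pos: [0.5223, -0.1685, 0.0323]
tcp_rot: [-0.173, 3.137, 0.0]
ft_force: [0.7, -0.0, -0.3]
width: 0.575
finger_force: 0.0
```

Call:
jog_arm(
  deltas=[
    [[0, 0, 0], 0, 0.03],
    [[0, 0, 0], 0, 0.03],
    [[0, 0, 0], 0, 0.02],
    [[0, 0, 0], 0, 0.015],
    [[0, 0, 0], 0, 0.01],
    [[0, 0, 0], 0, 0.005],
    [[0, 0, 0], 0, 0.005],
    [[0, 0, 0], 0, 0.005],
    [[0, 0, 0], 0, 0.005],
    [[0, 0, 0], 0, 0.005],
  ],
)

```text
time: 17.25
eef_pos: [0.5222, -0.1682, 0.0323]
tcp_rot: [0.173, -3.137, -0.001]
ft_force: [-1.7, 2.7, 2.8]
width: 0.136
finger_force: 30.0
```

The tab is gripped. Now to slide along (−0.113, 0.994).

Call:
jog_arm(
  deltas=[
    [[-0.0005, 0.004, 0], 0, 0.005],
    [[-0.001, 0.009, 0], 0, 0.005],
    [[-0.0016, 0.014, 0], 0, 0.005],
    [[-0.0022, 0.019, 0], 0, 0.005],
    [[-0.0027, 0.024, 0], 0, 0.005],
    [[-0.0033, 0.029, 0], 0, 0.005],
    [[-0.0039, 0.034, 0], 0, 0.005],
    [[-0.0044, 0.039, 0], 0, 0.005],
    [[-0.005, 0.044, 0], 0, 0.005],
    [[-0.0057, 0.05, 0], 0, 0.005],
  ],
)

```text
time: 18.25
eef_pos: [0.5166, -0.1192, 0.0323]
tcp_rot: [-0.172, 3.136, -0.002]
ft_force: [2.0, -5.5, -2.3]
width: 0.133
finger_force: 30.0
```

Call:
jog_arm(
  deltas=[
    [[-0.0006, 0.005, 0], 0, 0.005],
    [[-0.0011, 0.01, 0], 0, 0.005],
    [[-0.0017, 0.015, 0], 0, 0.005],
    [[-0.0023, 0.02, 0], 0, 0.005],
    [[-0.0028, 0.025, 0], 0, 0.005],
    [[-0.0034, 0.03, 0], 0, 0.005],
    [[-0.004, 0.035, 0], 0, 0.005],
    [[-0.0046, 0.04, 0], 0, 0.005],
    [[-0.0051, 0.045, 0], 0, 0.005],
    [[-0.0057, 0.05, 0], 0, 0.005],
  ],
)

```text
time: 19.25
eef_pos: [0.5109, -0.0684, 0.0323]
tcp_rot: [-0.173, 3.136, -0.001]
ft_force: [2.9, -4.9, -1.5]
width: 0.133
finger_force: 30.0
```

Call:
jog_arm(
  deltas=[
    [[-0.0003, 0.003, 0], 0, 0.005],
    [[-0.0006, 0.005, 0], 0, 0.005],
    [[-0.0008, 0.007, 0], 0, 0.005],
    [[-0.001, 0.009, 0], 0, 0.005],
    [[-0.0013, 0.011, 0], 0, 0.005],
    [[-0.0015, 0.013, 0], 0, 0.005],
    [[-0.0017, 0.015, 0], 0, 0.005],
    [[-0.0018, 0.016, 0], 0, 0.005],
    [[-0.0019, 0.017, 0], 0, 0.005],
    [[-0.0019, 0.017, 0], 0, 0.005],
  ],
)

```text
time: 20.25
eef_pos: [0.5089, -0.051, 0.0323]
tcp_rot: [0.173, -3.137, -0.001]
ft_force: [1.4, -1.5, 1.5]
width: 0.135
finger_force: 30.0
```

Call:
jog_arm(
  deltas=[
    [[-0.0001, 0.001, 0], 0, 0.005],
    [[-0.0002, 0.002, 0], 0, 0.005],
  ],
)

```text
time: 20.45
eef_pos: [0.5087, -0.0496, 0.0323]
tcp_rot: [-0.173, 3.137, -0.0]
ft_force: [2.3, -3.1, 1.5]
width: 0.14
finger_force: 30.0
```

Call:
jog_arm(
  deltas=[
    [[-0.0001, 0.001, 0], 0, 0.005],
    [[-0.0002, 0.002, 0], 0, 0.005],
  ],
)

```text
time: 20.65
eef_pos: [0.5085, -0.0475, 0.0323]
tcp_rot: [0.173, -3.137, -0.0]
ft_force: [1.6, -2.4, 1.8]
width: 0.137
finger_force: 30.0
```

Call:
jog_arm(
  deltas=[
    [[-0.0001, 0.0005, 0], 0, 0.005],
    [[-0.0001, 0.001, 0], 0, 0.005],
  ],
)

```text
time: 20.85
eef_pos: [0.5083, -0.0464, 0.0323]
tcp_rot: [0.173, -3.137, -0.0]
ft_force: [0.8, -3.7, 2.7]
width: 0.137
finger_force: 30.0
```

Call:
jog_arm(
  deltas=[
    [[-0.0001, 0.0005, 0], 0, 0.005],
    [[-0.0001, 0.001, 0], 0, 0.005],
  ],
)

```text
time: 21.05
eef_pos: [0.5082, -0.0454, 0.0323]
tcp_rot: [0.173, -3.137, -0.0]
ft_force: [0.1, -3.5, 2.5]
width: 0.134
finger_force: 30.0
```

Call:
jog_arm(
  deltas=[
    [[-0.0001, 0.0005, 0], 0, 0.005],
    [[-0.0001, 0.001, 0], 0, 0.005],
  ],
)

```text
time: 21.25
eef_pos: [0.5081, -0.0445, 0.0323]
tcp_rot: [0.173, -3.137, -0.0]
ft_force: [-0.9, -3.3, 3.6]
width: 0.135
finger_force: 30.0
```

Call:
jog_arm(
  deltas=[
    [[-0.0001, 0.0005, 0], 0, 0.005],
    [[-0.0001, 0.001, 0], 0, 0.005],
  ],
)

```text
time: 21.45
eef_pos: [0.508, -0.0434, 0.0323]
tcp_rot: [0.173, -3.137, -0.0]
ft_force: [-0.6, -3.7, 4.0]
width: 0.137
finger_force: 30.0
```

Call:
jog_arm(
  deltas=[
    [[-0.0001, 0.0005, 0], 0, 0.005],
    [[-0.0001, 0.001, 0], 0, 0.005],
  ],
)

```text
time: 21.65
eef_pos: [0.5079, -0.0424, 0.0323]
tcp_rot: [0.173, -3.137, -0.0]
ft_force: [-0.7, -3.0, 5.0]
width: 0.134
finger_force: 30.0
```

Call:
jog_arm(
  deltas=[
    [[-0.0001, 0.0005, 0], 0, 0.005],
    [[-0.0001, 0.001, 0], 0, 0.005],
  ],
)

```text
time: 21.85
eef_pos: [0.5078, -0.0414, 0.0323]
tcp_rot: [0.173, -3.137, -0.0]
ft_force: [-1.2, -3.4, 5.0]
width: 0.137
finger_force: 30.0
```

Call:
jog_arm(
  deltas=[
    [[-0.0001, 0.0005, 0], 0, 0.005],
    [[-0.0001, 0.001, 0], 0, 0.005],
  ],
)

```text
time: 22.05
eef_pos: [0.5077, -0.0404, 0.0323]
tcp_rot: [0.173, -3.137, -0.0]
ft_force: [-1.7, -3.6, 5.7]
width: 0.136
finger_force: 30.0
```

Call:
jog_arm(
  deltas=[
    [[-0.0001, 0.0005, 0], 0, 0.005],
    [[-0.0001, 0.001, 0], 0, 0.005],
  ],
)

```text
time: 22.25
eef_pos: [0.5075, -0.0392, 0.0323]
tcp_rot: [0.173, -3.136, -0.001]
ft_force: [-2.0, -0.7, 5.9]
width: 0.136
finger_force: 30.0
```

Call:
jog_arm(
  deltas=[
    [[-0.0001, 0.0005, 0], 0, 0.005],
    [[-0.0001, 0.001, 0], 0, 0.005],
  ],
)

```text
time: 22.45
eef_pos: [0.5074, -0.0378, 0.0323]
tcp_rot: [0.173, -3.136, -0.001]
ft_force: [-2.1, -0.9, 6.9]
width: 0.135
finger_force: 30.0
```

Call:
jog_arm(
  deltas=[
    [[-0.0001, 0.0005, 0], 0, 0.005],
    [[-0.0001, 0.001, 0], 0, 0.005],
  ],
)

```text
time: 22.65
eef_pos: [0.5072, -0.0364, 0.0323]
tcp_rot: [0.174, -3.136, -0.002]
ft_force: [-3.0, 1.8, 7.8]
width: 0.134
finger_force: 30.0
```

Call:
jog_arm(
  deltas=[
    [[-0.0001, 0.0005, 0], 0, 0.005],
    [[-0.0001, 0.001, 0], 0, 0.005],
  ],
)

```text
time: 22.85
eef_pos: [0.507, -0.0346, 0.0323]
tcp_rot: [0.175, -3.136, -0.004]
ft_force: [-4.0, 5.5, 8.8]
width: 0.135
finger_force: 30.0
```

Call:
jog_arm(
  deltas=[
    [[0, 0.0004, 0], 0, 0.005],
    [[-0.0001, 0.0008, 0], 0, 0.005],
    [[-0.0001, 0.0008, 0], 0, 0.005],
  ],
)

```text
time: 23.15
eef_pos: [0.5069, -0.0337, 0.0323]
tcp_rot: [0.175, -3.136, -0.004]
ft_force: [-3.3, 3.4, 8.4]
width: 0.134
finger_force: 30.0
```

Call:
jog_arm(
  deltas=[
    [[0, 0.0004, 0], 0, 0.005],
    [[-0.0001, 0.0008, 0], 0, 0.005],
    [[-0.0001, 0.0008, 0], 0, 0.005],
  ],
)

```text
time: 23.45
eef_pos: [0.5069, -0.0336, 0.0323]
tcp_rot: [0.174, -3.136, -0.002]
ft_force: [-3.3, 1.6, 7.5]
width: 0.135
finger_force: 30.0
```

Call:
jog_arm(
  deltas=[
    [[0, 0.0003, 0], 0, 0.005],
    [[-0.0001, 0.0006, 0], 0, 0.005],
    [[-0.0001, 0.0006, 0], 0, 0.005],
    [[-0.0001, 0.0006, 0], 0, 0.005],
  ],
)

```text
time: 23.85
eef_pos: [0.5069, -0.0335, 0.0323]
tcp_rot: [0.174, -3.136, -0.001]
ft_force: [-2.8, -1.4, 5.8]
width: 0.137
finger_force: 30.0
```

```bash
python3 - <<'E'
from h import *
a=grab('scene','s7.png')[170:300,250:400,::-1]
b=grab('top','t7.png')[170:270,330:430,::-1]
cv2.imwrite('pics/c7.png',np.hstack([cv2.resize(a,(460,400),interpolation=cv2.INTER_CUBIC),cv2.resize(b,(340,400),interpolation=cv2.INTER_CUBIC)]))
s=state();print(s['eef_pos'],s['ft_force'],s['qvel'].round(3))
x=np.array([np.cos(np.radians(6.5)),np.sin(np.radians(6.5))]);y=np.array([-x[1],x[0]])
d=(s['eef_pos'][:2]-[.5222,-.1682]);print('travel',d@y,'est dist .138')
E
```

```text
[ 0.50686696 -0.03353715  0.03228101] [-2.82236046 -0.03613022  6.02613196] [ 0.001  0.001  0.    -0.001  0.     0.001  0.001]
travel 0.13553296625977349 est dist .138
```

View pics/c7.png

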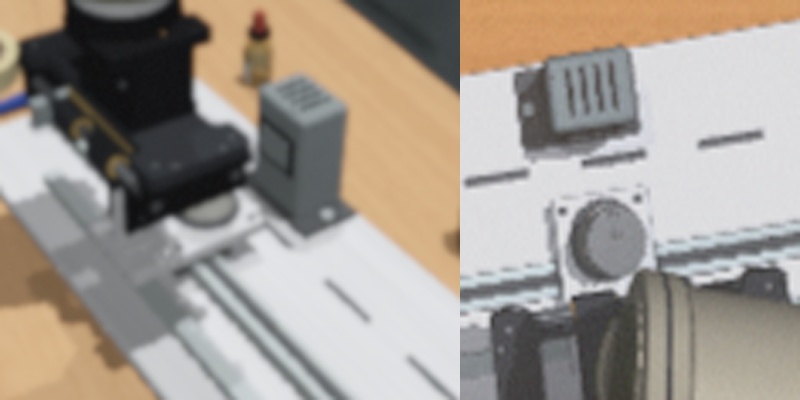

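The carriage stands in front of the scanner, with the cap at (608,240) in the top half and the jar untouched. The tab held still at y = −0.0335 while the command went 1.4 mm further, and the rail force is about 0, so the ball is in the notch. I'll hand in.

```bash
python3 -c "
from plant import job; print(job.finish_job())"
```

```text
the job is handed in; nothing more can be done
None
```

The job is handed in, but no verdict came back: the label measured about 4° in world against 6.5° for square, the carriage sits in the detent notch by feel, and the tab is gripped at 30 N with the jar untouched.

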